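Seat the long battery pack in the charging dock

TASK

Two battery packs lie on the white mat. Take the longer one, hook its nose (the end with the brass contacts) under the lip of the grey charging dock with its tail tipped up, then swing the tail down so that the pack lies flat on the dock's floor between the lip and the tail stop, and let go. Leave the shorter pack where it lies.

Things in the scene. Friction and masses are not known exactly. Their poses are not given: they have to be found in the camera images.
- pack_center (a point): Centre (half-way up) of the longer battery pack: black block, 130 mm long (its x), 50 mm wide (y), 26 mm high (z up), 0.2 to 0.4 kg, lying flat on a fixed white mat 4 mm thick. The -x end is the nose (two brass contacts on top), the +x end the tail (three thumb ribs). Grip it across its width. Seated, it has the dock's axes and its centre is 28 mm above the dock's origin.
- pack_nose (a point): Middle of the longer pack's nose end face, 65 mm along -x from its centre; same axes as the pack. Seated, it lies 14 to 26 mm under the dock's lip. The gap from lip edge to tail stop (116 mm) is shorter than the pack, so it cannot be put in level.
- dock: Grey dock, fixed, 162 mm (x) by 100 mm (y); origin: centre of its underside, on the table. Floor 15 mm up. At -x an end wall (inner face x=-71 mm) with a lip reaching to x=-45 mm; lip underside 40 mm, top 48 mm above the floor; cheeks close the sides under the lip (74 mm apart). At +x a tail stop 18 mm above the floor, inner face x=71 mm. Sides open between lip and stop.
- spare: The shorter battery pack, otherwise alike: 80 mm long, 50 mm wide, 26 mm high, loose on the same white mat; origin at the centre of its underside, -x end is its nose. To be left alone.
Not all that is in view belongs to the job. What is shaped like the part that bears pack_center but blue or orange is not meant.

How it is judged (in metres and radians):
On the way:
1. the long pack's nose is hooked under the dock's lip while its tail is tipped up (x of pack_nose in the frame of dock below -0.05 m and z of pack_nose in the frame of dock below 0.048 m and y of pack_nose in the frame of dock between -0.025 and 0.025 m and angle between pack_center's own z axis and vertical above 0.06 rad), for 0.1 s.
At the end, for the whole second after the job is handed in: The long pack lies flat on the dock's floor (centre within 5 mm of its seated height, tilt under 3.4 degrees), its centre within 12 mm of the dock's middle lengthwise and 20 mm sideways, in line with the dock within 12 degrees, its nose at least 5 mm under the lip, released (x of pack_center in the frame of dock between -0.012 and 0.012 m and y of pack_center in the frame of dock between -0.02 and 0.02 m and z of pack_center in the frame of dock between 0.023 and 0.033 m and x of pack_nose in the frame of dock below -0.05 m and angle between pack_center's own z axis and vertical below 0.06 rad and angle between the x axis of pack_center and the x axis of dock, either way round below 0.22 rad); the robot touches nothing.
It fails at once if the shorter pack is moved by more than 20 mm (distance of spare from where it was at the start of the episode above 0.02 m).
It also fails if it takes over 42 s, if anything falls off the work surface, if the arm or the gripper's body presses on something with over 40 N, if the wrist force passes 120 N, or if a joint passes its speed limit or range.

ROBOT

A 6-joint arm with a two-finger parallel gripper is mounted at the origin on the work surface. World frame = base frame: x ahead of the robot, y to its left, z up, the work surface at z = 0. Lengths are in m, angles in degrees, forces in N, time in s.
With the tool pointing down it reaches from about 0.275 to 0.725 m from the base axis. Payload 5.6 kg.
Tool frame: the origin (TCP) lies between the finger pads; the fingertips stand 22 mm ahead of it and the grasp point (between the pads) lies 3 mm ahead of it; z points along the fingers, x is the direction in which the jaws open and shut, and the axes are right-handed (so a half turn about z gives the same grasp; the last joint's range is limited). The gripper opens to 85 mm and grips with 20 to 120 N. Pads are 22 mm wide; open, the fingers measure 114 mm over their backs; the gripper's body (76 mm by 85 mm) begins 54 mm behind the grasp point. The pads swing forward as they close: fully open they stand 13 mm farther back than shut.
Start: joints at [-52.62, 14.616, 6.199, 0, -81.583, -16.306], TCP at [0.198, -0.513, 0.253] pointing down, gripper open.
Joint ranges: [-168.99, 168.99], [-69.2, 112.95], [-62.41, 85.93], [-164.36, 98.24], [-168.68, -3.75], [-174.98, 174.98]. Speed limits (degrees/s): [147.25, 147.25, 180, 180, 180, 180].

INTERFACE

Orientations are given as [roll, pitch, yaw] about the fixed x, y, z axes, in that order (R = Rz(yaw) Ry(pitch) Rx(roll)).
In Python, from cell import read_state, vision, ticket gives the robot as it stands. The module is installed in compiled form; this text tells all that it offers.
- The arm moves only by the tool apply_moves, never from a script. Its argument "increments" is a list that holds one entry, the list of rows, each a list of 7 numbers: the closure in counts, from 0 (fully open) to 255 (shut), then the shift along the world's x, y, z in cm, then the turn, a rotation vector about the world's x, y, z in degrees. In form: [[[fingers, x, y, z, wx, wy, wz], ...]]. A call has exactly 8 rows; each row is the pose to reach, as a shift and turn from the pose commanded when the call began; what a row does not reach only later rows make up. A row lasts 1/12 s, in which the tool goes at most 41.7 mm and 7.16 degrees, less where a joint would pass 70% of its speed; a pose out of reach is approached as far as the arm can. A call with a gripper value outside its range is refused whole. The fingers move at their own pace and stop on an object; "newtons" is the grip in N (left out, the last holds). Time passes only in rows, so rows that repeat a pose let the fingers close, or fill a call up. It gives the time, the measured TCP pose, the force and the opening at its end, in the units of the state.
- read_state(): the state, without advancing time (a new reading comes with each control period).
- vision.capture(name): name is "scene" or "top" or "wrist"; returns a dict with "frame" (480x640x3 uint8, blue, green, red), "z_map" (480x640 float32, m along the optical axis (not along the pixel's ray), 0 where there is no reading), "intrinsics" (3x3 intrinsics, pixels), "dist_coeffs" ([k1, k2, p1, p2, k3] as OpenCV has them; the pictures are not rectified), "R" (3x3) and "t" (3): a world point X has camera coordinates R X + t. Camera axes: x right, y down, z forward; pixel columns grow to the right and rows downward; lengths in m; the calibration is good to about 2 mm. A picture is of the moment at which its call begins.
- ticket.sign_off(): hands the job in, once; it reports no verdict.
The state is a dict: "time": time; "q": joint angles; "qd": joint speeds; "joint_efforts": joint torques, N m; "tool_pos": TCP position; "eef_rot": TCP orientation; "ft_force": force on the tool from outside, world axes, zero at the start; "torque": the same for the moment, N m; "gripper_width": opening from 0.0 (shut) to 1.0 (fully open).
Only numpy, scipy, OpenCV 4.12 (cv2) and the standard library are available. Lean on these libraries where they do the work, as an engineer would, in place of code of your own. Each camera call takes 0.05 s, during which the arm holds its last target. There are 200 camera calls.

## Working session

There is one attempt and no reset: what is moved stays moved. The work goes in short steps, Python scripts to look and compute and a tool call to move; the robot and the scene stay as the last step left them, time stands still between calls to the robot, and variables do not carry over. Pictures are saved under pics/ and viewed, about 8 in all and at most 12, crops included, and the job is handed in when it is done.

Besides the shell and the picture viewer there is one more tool, called after "Request:" as name([rows], argument=value, ...), one row to a line, values as JSON. apply_moves: Moves the arm, as the interface text tells. Its arguments: {"type":"object","properties":{"increments":{"type":"array","items":{"type":"array","items":{"type":"array","items":{"type":"number"}}}},"newtons":{"type":"number"}},"required":["increments"]}

```bash
mkdir -p pics; cat > h.py <<'E'
import numpy as np, cv2
from cell import read_state, vision, ticket
def cap(n,f=None):
    c=vision.capture(n)
    if f: cv2.imwrite('pics/'+f,c['frame'])
    return c
def cast(c,px,z):
    px=np.array(px,float).reshape(-1,1,2)
    u=cv2.undistortPoints(px,np.array(c['intrinsics']),np.array(c['dist_coeffs'])).reshape(-1,2)
    R=np.array(c['R']);t=np.array(c['t']).ravel()
    d=np.c_[u,np.ones(len(u))]@R; o=-R.T@t
    return o+d*((z-o[2])/d[:,2])[:,None]
def deproj(c):
    zm=c['z_map'];h,w=zm.shape
    g=np.dstack(np.meshgrid(np.arange(w),np.arange(h))).reshape(-1,1,2).astype(float)
    u=cv2.undistortPoints(g,np.array(c['intrinsics']),np.array(c['dist_coeffs'])).reshape(-1,2)
    P=np.c_[u,np.ones(len(u))]*zm.reshape(-1,1)
    return ((P-np.array(c['t']).ravel())@np.array(c['R'])).reshape(h,w,3)
E
python3 - <<'E'
from h import *
a=cap('top','top1.png');b=cap('scene','scene1.png')
for c in(a,b): print(-np.array(c['R']).T@np.array(c['t']).ravel(), c['intrinsics'][0][0])
print(read_state())
E
```

```text
[ 0.51111998 -0.01673308  1.07511485] 467.3771220474492
[ 1.23799375 -0.47096036  0.79399359] 485.2833462454311
{'time': 0.1, 'q': array([-5.26217330e+01,  1.46493565e+01,  6.13904223e+00, -2.25705837e-02,
       -8.15822741e+01, -1.63060799e+01]), 'qd': array([-0.0085355 , -0.04365247,  0.16757435,  0.0658604 , -0.01347231,
        0.0023587 ]), 'joint_efforts': array([-2.51666446e-03, -3.87606275e+01,  2.38473326e+01,  5.37790015e+00,
       -3.78672688e-03,  2.84024469e-05]), 'tool_pos': array([ 0.19765293, -0.51283883,  0.25249986]), 'eef_rot': array([-1.79995428e+02, -9.51320109e-02,  1.11068861e+02]), 'ft_force': array([ 0.18815876, -0.06799488, -0.39320974]), 'torque': array([-0.00020906, -0.03088856, -0.02060226]), 'gripper_width': 0.9996948414583557}
```

View pics/top1.png

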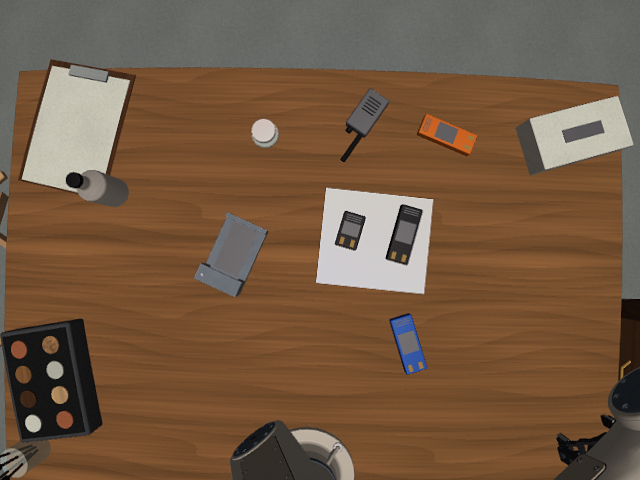

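View pics/scene1.png

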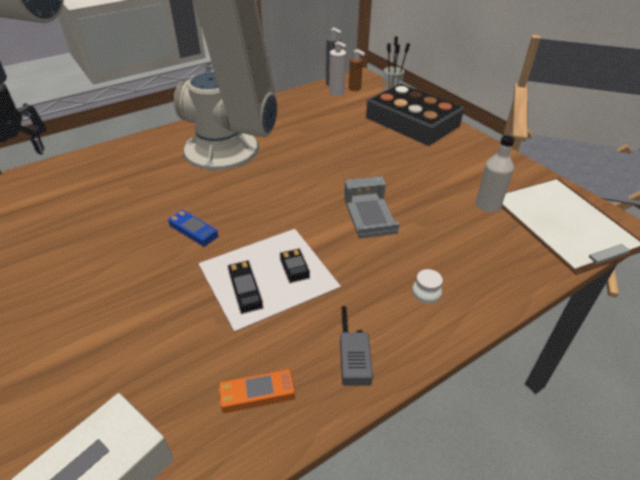

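Top view: the long black pack is at (404,235) with its brass nose at the lower end. Things it could be confused with are the short pack (350,230), blue (408,344), orange (447,133) and the grey radio (367,112). I choose the black one at (404,235). The dock is at (232,255), with its lip at the lower-left end (218,278).

```bash
cat > m.py <<'E'
from h import *
c=cap('top');P=deproj(c);g=c['frame'].astype(int)
def rect(mask,z,name):
    k,l,s,_=cv2.connectedComponentsWithStats(mask.astype(np.uint8))
    i=1+np.argmax(s[1:,4]); cn,_=cv2.findContours((l==i).astype(np.uint8),0,2)
    w=cast(c,cn[0].reshape(-1,2),z)[:,:2]
    r=cv2.minAreaRect((w*1000).astype(np.float32)); 
    print(name,s[i],'c',np.round(r[0],1),'size',np.round(r[1],1),r[2]); print(np.round(cv2.boxPoints(r),1).tolist(), 'medz',np.median(P[l==i][:,2]))
H=P[...,2]
yy,xx=np.mgrid[:480,:640]
def box(x0,x1,y0,y1): return (xx>x0)&(xx<x1)&(yy>y0)&(yy<y1)
up=(H>0.018)&(H<0.12)
rect(up&box(375,432,195,275),0.030,'long'); rect(up&box(325,374,200,260),0.030,'short')
rect((H>0.008)&(H<.12)&box(180,280,200,305),0.030,'dock')
rect((H>0.05)&(H<.12)&box(180,280,200,305),0.063,'lip')
br=(g[...,2]>130)&(g[...,2]-g[...,0]>60)
m=br&box(380,425,225,272)&up; print('brass',cast(c,[xx[m].mean(),yy[m].mean()],.03))
f=box(222,245,225,255);print('floor z',np.median(H[f]))
img=np.hstack([c['frame'][180:300,180:290],c['frame'][180:300,330:440]])
cv2.imwrite('pics/crop1.png',cv2.resize(img,None,fx=3.6,fy=3.6,interpolation=2))
E
python3 m.py
```

```text
long [ 386  204   36   61 1306] c [ 560.8 -208.2] size [ 51.8 130.9] 75.13108825683594
[[490.8999938964844, -216.39999389648438], [617.4000244140625, -250.0], [630.7000122070312, -200.0], [504.20001220703125, -166.39999389648438]] medz 0.031133288202976846
short [335 211  31  40 800] c [566.3 -85.5] size [50.1 80.6] 74.76803588867188
[[520.7999877929688, -99.0999984741211], [598.5999755859375, -120.30000305175781], [611.7000122070312, -71.9000015258789], [534.0, -50.79999923706055]] medz 0.03108757325536808
dock [ 194  212   74   85 3276] c [506.6 181. ] size [110.4 165.9] 66.81063079833984
[[408.6000061035156, 163.0], [561.0999755859375, 97.69999694824219], [604.5999755859375, 199.10000610351562], [452.1000061035156, 264.3999938964844]] medz 0.017166767210664777
lip [194 264  48  33 735] c [450.2 201.9] size [101.4  36.2] 66.07319641113281
[[413.1000061035156, 162.89999389648438], [446.1000061035156, 148.3000030517578], [487.20001220703125, 240.89999389648438], [454.20001220703125, 255.60000610351562]] medz 0.06385320056045753
brass [[ 0.51127332 -0.19555976  0.03      ]]
floor z 0.016263327755031635
```

View pics/crop1.png

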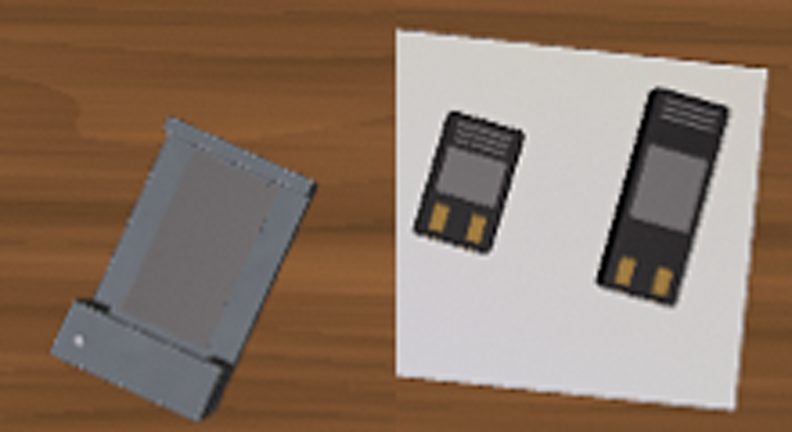

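The crop confirms the choice. The long pack is 131x52 mm with its top at 31 mm and yaw about -14.9°. The dock yaw is about -23.8°, with its origin near (508,178) mm. The lip measures 36x101 mm, which matches the spec.

Request:
apply_moves([
  [[0,2.3,1.9,-0.2,0,0,-4.5],[0,4.6,3.8,-0.5,0,0,-9],[0,6.9,5.7,-0.8,0,0,-13.5],[0,9.3,7.6,-1.2,0,0,-18],[0,11.6,9.5,-1.6,0,0,-22.5],[0,13.9,11.4,-2,0,0,-27],[0,16.2,13.3,-2.4,0,0,-31.5],[0,18.5,15.1,-2.8,0,0,-35.9]],
], newtons=80)

```text
time: 0.82
tool_pos: [0.3836, -0.3609, 0.2249]
eef_rot: [-180.0, -0.0, 75.0]
ft_force: [-0.4, -0.4, 0.5]
gripper_width: 0.999
```

Request:
apply_moves([
  [[0,2.6,2.1,-0.2,0,0,0],[0,5.2,4.2,-0.5,0,0,0],[0,7.8,6.4,-0.8,0,0,0],[0,10.4,8.5,-1.2,0,0,0],[0,13,10.7,-1.6,0,0,0],[0,15.6,12.8,-2,0,0,0],[0,18.5,15.2,-2.4,0,0,0],[0,18.5,15.2,-2.4,0,0,0]],
])

```text
time: 1.48
tool_pos: [0.5709, -0.2061, 0.1987]
eef_rot: [-179.9, -0.1, 75.4]
ft_force: [-1.2, -1.0, 0.0]
gripper_width: 1.003
```

```bash
python3 - <<'E'
from h import *
c=cap('wrist','w1.png');P=deproj(c);H=P[...,2]
s=read_state();print(s['tool_pos'],s['eef_rot'],s['time'])
m=((H>0.018)&(H<0.06)&(P[...,1]<-.13)&(P[...,0]>.4)).astype(np.uint8)
n,l,st,ce=cv2.connectedComponentsWithStats(m)
for i in range(1,n):
    if st[i,4]>800:
        cn,_=cv2.findContours((l==i).astype(np.uint8),0,2)
        r=cv2.minAreaRect((cast(c,cn[0].reshape(-1,2),.03)[:,:2]*1000).astype(np.float32))
        print(st[i],np.round(r[0],1),np.round(r[1],1),r[2],np.median(H[l==i]))
E
```

```text
[ 0.56925178 -0.20777525  0.19933601] [-1.79842751e+02 -1.30467746e-02  7.53672949e+01] 1.5333
[  285   125    67   163 10276] [ 560.2 -207.3] [ 49.5 128.3] 75.33600616455078 0.02921962795230769
```

View pics/w1.png

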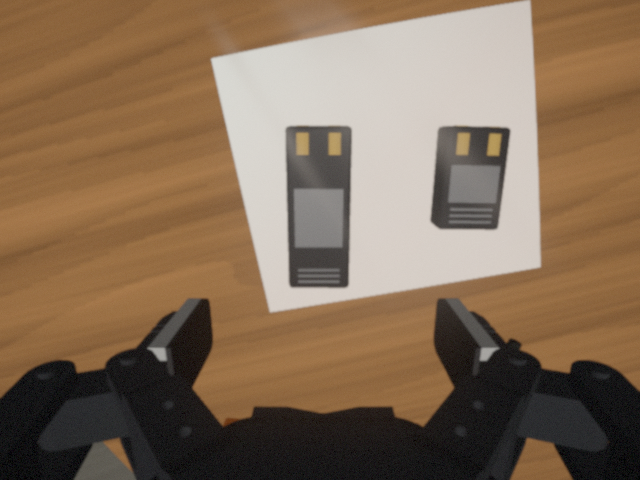

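The wrist view shows the long pack at (318,206) px with its brass end up. The short pack at (470,177) px is well clear of the fingers. Both measurements agree within 1 mm, so I descend.

Request:
apply_moves([
  [[0,0,0,-2.5,0,0,0],[0,0,0,-5,0,0,0],[0,0,0,-8,0,0,0],[0,0,0,-11,0,0,0],[0,0,0,-13.5,0,0,0],[0,0,0,-15.5,0,0,0],[0,0,0,-16.5,0,0,0],[0,0,0,-17,0,0,0]],
])

```text
time: 2.2
tool_pos: [0.5664, -0.2106, 0.0297]
eef_rot: [-179.8, 0.0, 75.1]
ft_force: [0.5, -0.5, -0.2]
gripper_width: 0.996
```

Request:
apply_moves([
  [[0,0,0,0,0,0,0],[0,0,0,0,0,0,0],[80,0,0,0,0,0,0],[150,0,0,0,0,0,0],[255,0,0,0,0,0,0],[255,0,0,0,0,0,0],[255,0,0,0,0,0,0],[255,0,0,0,0,0,0]],
], newtons=80)

```text
time: 2.87
tool_pos: [0.5688, -0.2102, 0.0329]
eef_rot: [179.8, -0.0, 75.2]
ft_force: [0.1, 2.0, 5.7]
gripper_width: 0.566
```

Request:
apply_moves([
  [[255,0,0,0,0,0,0],[255,0,0,0,0,0,0],[255,0,0,0,0,0,0],[255,0,0,0,0,0,0],[255,0,0,0.3,0,0,0],[255,0,0,0.8,0,0,0],[255,0,0,1.5,0,0,0],[255,0,0,2.5,0,0,0]],
])

```text
time: 3.53
tool_pos: [0.5669, -0.21, 0.0558]
eef_rot: [-179.8, 0.0, 75.2]
ft_force: [0.9, 0.3, -3.1]
gripper_width: 0.565
```

Request:
apply_moves([
  [[255,0,0,2,0,0,0],[255,0,0.5,4.5,0,0,-1],[255,-0.2,2,7,0,0,-2.5],[255,-0.5,4.5,9,0,0,-4],[255,-0.8,7.5,10,0,0,-5.5],[255,-1,10.5,10.5,0,0,-7],[255,-1,13.5,10.5,0,0,-8.5],[255,-1,16.5,10.5,0,0,-9]],
])

```text
time: 4.2
tool_pos: [0.5576, -0.0439, 0.1628]
eef_rot: [179.9, -0.1, 66.1]
ft_force: [0.3, 1.1, -3.7]
gripper_width: 0.562
```

Request:
apply_moves([
  [[255,-0.2,3,0,-0.7,-1.6,0],[255,-0.4,6,0,-1.6,-3.6,0],[255,-0.6,9.5,0,-2.5,-5.7,0],[255,-0.8,13,0,-3.5,-8,0],[255,-1,16,0,-4.4,-10,0],[255,-1,18.5,0,-5.3,-12,0],[255,-1,20,0,-6.05,-13.7,0],[255,-1,20.6,0,-6.05,-13.7,0]],
])

```text
time: 4.87
tool_pos: [0.5466, 0.1629, 0.1615]
eef_rot: [165.0, 0.0, 66.3]
ft_force: [1.3, -2.0, -4.6]
gripper_width: 0.564
```

```bash
python3 - <<'E'
from h import *
a=cap('scene','scene2.png');c=cap('wrist','w2.png');t=cap('top')
s=read_state();print(s['tool_pos'],s['eef_rot'],s['time'],s['ft_force'])
cv2.imwrite('pics/mix2.png',np.hstack([cv2.resize(a['frame'][100:300,270:470],(400,400)),cv2.resize(c['frame'],(400,400))]))
E
```

```text
[0.54760055 0.16077693 0.16164069] [1.65062884e+02 5.75333426e-03 6.61990675e+01] 5.0167 [ 0.35007972 -0.00902227 -3.85259228]
```

View pics/mix2.png

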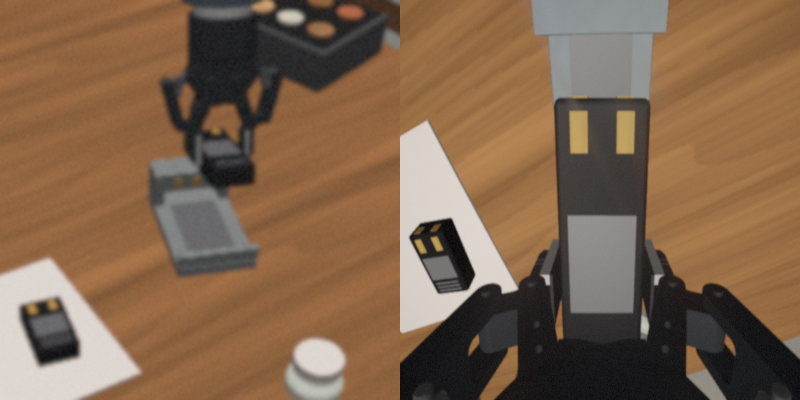

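The wrist view shows the pack aligned with the dock and its nose pointing at the lip. Now I measure the pack against the dock in this same view.

```bash
python3 - <<'E'
from h import *
c=cap('wrist');P=deproj(c);g=c['frame'].astype(int);H=P[...,2]
yy,xx=np.mgrid[:480,:640]
a=np.radians(-23.8);ux=np.array([np.cos(a),np.sin(a),0]);uy=np.array([-np.sin(a),np.cos(a),0]);O=np.array([.508,.178,0])
D=np.stack([(P-O)@ux,(P-O)@uy,H],-1)*1000
# pack top: rows 120..400 px, cols 440..520
m=(xx>455)*0+(xx>455-0)&(xx>0)
pk=(H>.08)&(H<.2)&(yy>115)&(yy<375)&(xx>435*0.8*1.0)&(xx<640)
l=(xx>400*0+ (150*1.6))&(xx<(250*1.6))&(yy>118)&(yy<290)&(H>.08)
X=D[l]; A=np.c_[X[:,0],X[:,1],np.ones(len(X))]; k,*_=np.linalg.lstsq(A,X[:,2],rcond=None)
print('pack top slope x,y deg',np.degrees(np.arctan(k[:2])),'ext x',np.percentile(X[:,0],[.3,99.7]),'y',np.percentile(X[:,1],[.5,50,99.5]))
n=X[X[:,0]<np.percentile(X[:,0],2)]; print('nose top edge',n.mean(0))
# pack long edges heading
for x0 in range(-15,60,15):
    s=X[abs(X[:,0]-x0)<4]
    if len(s): print(x0,s[:,1].min(),s[:,1].max(),np.median(s[:,2]))
lip=(H>.05)&(H<.075)&(yy<45)&(xx>200)&(xx<440); L=D[lip]
print('lip z',np.median(L[:,2]),'x max',np.percentile(L[:,0],99),'y',np.percentile(L[:,1],[1,99]))
for y0 in (-35,0,35):
    s=L[abs(L[:,1]-y0)<6]; print(y0,np.percentile(s[:,0],98) if len(s) else None)
fl=(H>.008)&(H<.02)&(yy>48)&(yy<110)&(xx>230)&(xx<420);F=D[fl];print('floor',np.median(F[:,2]),'y',np.percentile(F[:,1],[1,99]))
E
```

```text
pack top slope x,y deg [ 9.44719895 -0.04794312] ext x [-52.96782083  30.51005981] y [-24.75577394  -0.1726255   24.49466553]
nose top edge [-30.53090299  -0.16988165 162.14233991]
-15 -24.949797125686562 24.99701757948867 142.17951898366303
0 -25.34476590375062 25.06836822796793 146.0294409221443
15 -25.346022908869084 24.90308567393061 149.9870588505986
30 -25.308826609375238 24.898432274127835 153.65423275952858
lip z 62.020774288316524 x max -45.608981401425986 y [-48.934211    48.57855953]
-35 -45.62194959491782
0 -45.92145109522372
35 -46.53535996508112
floor 14.321200370273026 y [-48.3593084   48.96886557]
```

Dock estimate holds: lip edge at -45.9 mm against -45 expected, lateral offset 0.2 mm. The pack is tilted about 14.5°. Next I descend, then slide the nose under the lip.

Request:
apply_moves([
  [[255,0,0,-1.5,0,0,0],[255,0,0,-3,0,0,0],[255,0,0,-4.5,0,0,0],[255,0,0,-6,0,0,0],[255,0,0,-7.3,0,0,0],[255,0,0,-8.4,0,0,0],[255,0,0,-9.2,0,0,0],[255,0,0,-9.6,0,0,0]],
])

```text
time: 5.73
tool_pos: [0.5478, 0.1593, 0.0644]
eef_rot: [165.1, 0.1, 66.1]
ft_force: [-0.9, 0.3, -3.1]
gripper_width: 0.565
```

Request:
apply_moves([
  [[255,-0.3,0.1,0,0,0,0],[255,-0.8,0.4,0,0,0,0],[255,-1.4,0.6,0,0,0,0],[255,-2.0,0.9,0,0,0,0],[255,-2.6,1.2,0,0,0,0],[255,-3.2,1.4,0,0,0,0],[255,-3.6,1.6,0,0,0,0],[255,-3.8,1.7,0,0,0,0]],
])

```text
time: 6.4
tool_pos: [0.5091, 0.1782, 0.0655]
eef_rot: [165.0, -0.0, 66.2]
ft_force: [-0.1, 0.5, -3.2]
gripper_width: 0.562
```

Request:
apply_moves([
  [[255,0,0,0,0,0,0],[255,0,0,0,0,0,0],[255,0,0,0,0,0,0],[255,0,0,0,0,0,0],[255,0,0,0,0,0,0],[255,0,0,0,0,0,0],[255,0,0,0,0,0,0],[255,0,0,0,0,0,0]],
])

```text
time: 7.07
tool_pos: [0.5098, 0.1777, 0.0652]
eef_rot: [165.0, 0.0, 66.2]
ft_force: [0.2, 0.2, -2.7]
gripper_width: 0.568
```

```bash
python3 - <<'E'
from h import *
a=cap('scene');c=cap('wrist')
s=read_state();print(s['tool_pos'],s['eef_rot'],s['time'],s['ft_force'])
P=deproj(c)
an=np.radians(-23.8);O=np.array([.507,.1784,0]);d=P-O
X=np.stack([d@[np.cos(an),np.sin(an),0],d@[-np.sin(an),np.cos(an),0],P[...,2]],-1)*1000
for r in range(0,300,20): print(r,np.round(X[r,320],1))
cv2.imwrite('pics/mix3.png',np.hstack([cv2.resize(a['frame'][130:280,300:450],(400,400)),cv2.resize(c['frame'],(400,400))]))
E
```

```text
[0.50978161 0.17775653 0.06525377] [1.65026007e+02 4.61808379e-03 6.61687897e+01] 7.1667 [ 0.79841282 -0.53660621 -3.44927501]
0 [-100.    -0.7   -0.4]
20 [-93.3  -0.8  -1.4]
40 [-86.4  -0.8   0. ]
60 [-80.5  -0.7  14.2]
80 [-80.   -0.4  62.3]
100 [-74.9  -0.5  60.9]
120 [-69.9  -0.5  61.5]
140 [-64.7  -0.5  62.1]
160 [-59.   -0.5  61.9]
180 [-52.9  -0.6  61.6]
200 [-46.9  -0.6  62.2]
220 [-34.4  -0.7  51.1]
240 [-28.   -0.7  53.3]
260 [-21.1  -0.7  55.2]
280 [-13.4  -0.8  56.5]
```

View pics/mix3.png

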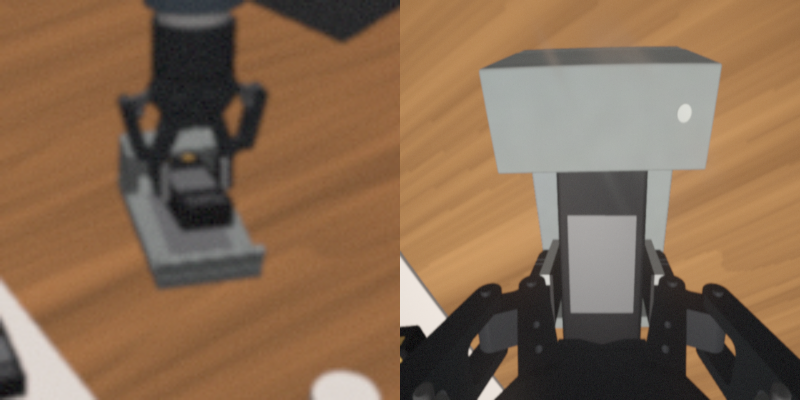

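The nose is under the lip: the brass contacts are hidden, contact force is about zero, and tilt is 15°. Now I swing the tail down.

Request:
apply_moves([
  [[255,0,0,-0.2,0.6,1.4,0],[255,0.1,0,-0.5,1.4,3.2,0],[255,0.1,-0.1,-0.8,2.3,5.2,0],[255,0.2,-0.1,-1.1,3.2,7.2,0],[255,0.2,-0.1,-1.4,4.1,9.2,0],[255,0.3,-0.1,-1.7,4.9,11,0],[255,0.3,-0.1,-1.9,5.5,12.5,0],[255,0.4,-0.2,-2,6.05,13.7,0]],
])

```text
time: 7.83
tool_pos: [0.514, 0.1759, 0.045]
eef_rot: [-179.9, -0.0, 66.2]
ft_force: [0.2, 0.6, -3.1]
gripper_width: 0.562
```

Request:
apply_moves([
  [[255,0,0,0,0,0,0],[255,0,0,0,0,0,0],[255,0,0,-0.1,0,0,0],[255,0,0,-0.1,0,0,0],[255,0,0,-0.1,0,0,0],[255,0,0,-0.1,0,0,0],[255,0,0,-0.1,0,0,0],[255,0,0,-0.1,0,0,0]],
])

```text
time: 8.5
tool_pos: [0.5137, 0.1759, 0.0444]
eef_rot: [180.0, -0.0, 66.2]
ft_force: [1.0, 0.1, -3.2]
gripper_width: 0.56
```

```bash
cat > k.py <<'E'
from h import *
c=cap('wrist')
s=read_state();print(s['tool_pos'],s['eef_rot'],s['time'],s['ft_force'])
P=deproj(c)
an=np.radians(-23.8);O=np.array([.507,.1784,0]);d=P-O
X=np.stack([d@[np.cos(an),np.sin(an),0],d@[-np.sin(an),np.cos(an),0],P[...,2]],-1)*1000
for r in range(180,460,20): print(r,np.round(X[r,320],1))
E
python3 k.py
```

```text
[0.51373649 0.17585758 0.04435534] [ 1.79992966e+02 -6.33469730e-03  6.61809682e+01] 8.55 [-0.68801407  0.8561753  -3.60455712]
180 [-48.2  -0.6  62.2]
200 [-39.2  -0.8  41.7]
220 [-32.5  -0.8  41.6]
240 [-25.1  -0.8  40.1]
260 [-18.   -0.9  40.5]
280 [-10.6  -0.9  40.4]
300 [-3.1 -0.9 40.8]
320 [ 4.7 -0.9 40.9]
340 [13.1 -0.9 40.6]
360 [21.6 -1.  40.6]
380 [30.2 -1.  41. ]
400 [39.7 -1.  40.6]
420 [-2.4 -0.5 98.8]
440 [ -3.4  -0.5 105.4]
```

The pack is level with its top at about 41 mm (seated top is 41), but it still hangs in the grip. I lower it until contact, then release.

Request:
apply_moves([
  [[255,0,0,-0.05,0,0,0],[255,0,0,-0.1,0,0,0],[255,0,0,-0.15,0,0,0],[255,0,0,-0.2,0,0,0],[255,0,0,-0.2,0,0,0],[255,0,0,-0.2,0,0,0],[255,0,0,-0.2,0,0,0],[255,0,0,-0.2,0,0,0]],
])

```text
time: 9.22
tool_pos: [0.5139, 0.1758, 0.0439]
eef_rot: [180.0, -0.0, 66.2]
ft_force: [-5.2, -0.5, 9.5]
gripper_width: 0.558
```

Contact is made at +9.5 N. I release, then lift straight up.

Request:
apply_moves([
  [[200,0,0,0,0,0,0],[100,0,0,0.1,0,0,0],[50,0,0,0.1,0,0,0],[0,0,0,0.2,0,0,0],[0,0,0,0.2,0,0,0],[0,0,0,0.2,0,0,0],[0,0,0,0.2,0,0,0],[0,0,0,0.2,0,0,0]],
])

```text
time: 9.88
tool_pos: [0.5138, 0.1758, 0.0442]
eef_rot: [-180.0, 0.0, 66.2]
ft_force: [-0.0, -0.4, -0.5]
gripper_width: 0.995
```

Request:
apply_moves([
  [[0,0,0,0.5,0,0,0],[0,0,0,1.5,0,0,0],[0,0,0,3,0,0,0],[0,0,0,5,0,0,0],[0,0,0,7,0,0,0],[0,0,0,9.5,0,0,0],[0,0,0,12,0,0,0],[0,0,0,14,0,0,0]],
])

```text
time: 10.55
tool_pos: [0.5142, 0.1758, 0.1876]
eef_rot: [179.9, -0.1, 66.2]
ft_force: [0.8, 0.4, 0.0]
gripper_width: 0.999
```

```bash
python3 k.py; python3 - <<'E'
from h import *
a=cap('scene');c=cap('wrist')
cv2.imwrite('pics/mix4.png',np.hstack([cv2.resize(a['frame'][130:330,220:420],(400,400)),cv2.resize(c['frame'],(400,400))]))
E
```

```text
[0.51619092 0.1763823  0.19164142] [179.59522911  -0.38420099  66.21878649] 10.6 [1.6292556  0.24960922 4.35386674]
180 [-27.7  -1.3  39.1]
200 [-13.7  -1.3  40.9]
220 [ 1.1 -1.3 40.4]
240 [16.2 -1.4 40.2]
260 [31.8 -1.4 40.2]
280 [47.8 -1.5 40.3]
300 [71.7 -1.6 24.5]
320 [103.6  -1.8  -1.3]
340 [123.5  -1.8  -0.3]
360 [145.6  -1.9  -1.5]
380 [166.5  -1.9   0.3]
400 [190.4  -2.   -0.8]
420 [ -3.1  -0.5 243.3]
440 [ -2.7  -0.4 248.2]
```

View pics/mix4.png

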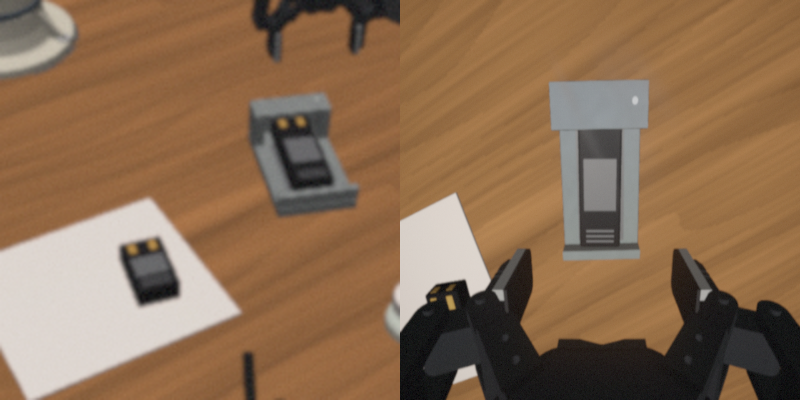

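The pack is seated flat between the lip and the stop. One last check of the tail position, then hand in if it's in range.

```bash
python3 - <<'E'
from h import *
c=cap('wrist');P=deproj(c)
an=np.radians(-23.8);O=np.array([.507,.1784,0]);d=P-O
X=np.stack([d@[np.cos(an),np.sin(an),0],d@[-np.sin(an),np.cos(an),0],P[...,2]],-1)*1000
for r in range(278,312,2): print(r,np.round(X[r,322],1),c['frame'][r,322])
m=(X[...,2]>37)&(X[...,2]<48)&(abs(X[...,1])<45)&(X[...,0]>-43)&(X[...,0]<78)
Q=X[m];tail=np.percentile(Q[:,0],99.5);y=(np.percentile(Q[:,1],1)+np.percentile(Q[:,1],99))/2
print('tail',tail,'centre x',tail-65,'y',y,'z top',np.median(Q[:,2]))
if abs(tail-65)<9 and abs(y)<8: print(ticket.sign_off(), read_state()['time'])
E
```

```text
278 [46.   1.  41.4] [82 84 86]
280 [47.6  1.  41.5] [116 116 118]
282 [49.7  1.  40.1] [73 77 79]
284 [50.9  1.  41.4] [82 84 86]
286 [53.   1.  40.3] [115 116 119]
288 [54.9  1.  39.6] [72 71 78]
290 [55.9  1.  41.2] [74 74 79]
292 [58.3  1.  39.4] [108 110 114]
294 [59.7  1.  40. ] [73 76 79]
296 [61.2  1.  40.5] [49 51 55]
298 [63.5  1.  39. ] [57 59 62]
300 [71.7  1.  25.1] [72 77 74]
302 [71.5  1.  29.4] [87 89 92]
304 [72.2  1.  31.5] [131 135 132]
306 [73.6  1.  32.2] [143 148 142]
308 [75.7  1.  31.5] [146 149 144]
310 [77.3  1.  32. ] [144 148 144]
tail 63.05806017371465 centre x -1.9419398262853491 y 0.09447821953370372 z top 40.24087533224255
the job is handed in; nothing more can be done
the job is handed in; nothing more can be done
```

The longer black pack is seated in the dock and released, and I handed the job in at about 10.7 s of the 42 s allowed. I gripped it across its width and tipped its tail up 15°. Then I slid the nose under the lip, swung the tail down flat and lifted the open gripper clear.

**Last checks (wrist camera depth):**
- **Position:** the pack's centre is about 2 mm off the dock's middle lengthwise and 0.1 mm sideways.
- **Height:** its top reads 40 mm where 41 mm is expected, within depth noise, and it lies flat and in line with the dock.
- **Nose:** it works out at about 22 mm under the lip. The lip hides it from the camera, so this comes from the tail edge and the pack's length.
- **Spare pack:** it appears undisturbed on the mat in the last pictures, and the arm never went near it at low height. I did not re-measure its position.

**Small disagreements:**
- The fingertips touched the mat lightly while gripping (about 6 N), so the grip ended up 3 mm higher on the pack than planned. I allowed for that in the later moves.
- The dock's position differed by about 1 mm between the top and wrist cameras.

No check failed. The sign-off gave no verdict, as expected.

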